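# Close up the condiment station for the night

### The arm

A 6-joint arm with a two-finger parallel gripper is mounted at the origin on the work surface; the furniture and walls round the work are solid. World frame = base frame: x ahead of the robot, y to its left, z up, the work surface at z = 0. Lengths are in mm, angles in rad, forces in N, time in s.
With the tool pointing down it reaches from about 350 to 775 mm from the base axis. Payload 7.3 kg.
Tool frame: the origin (TCP) lies at the very end of the fingers, on their centre line; the grasp point (between the pads) lies 19 mm behind it; z points along the fingers, y is the line along which they close (so a half turn about z gives the same grasp; the last joint's range is limited). The gripper opens to 92 mm and grips with 3 to 60 N. Pads are 19 mm wide; open, the fingers measure 130 mm over their backs; the gripper's body (75 mm by 190 mm) begins 47 mm behind the grasp point.
Start: joints at [-1.493, 0.342, 1.524, -0, 1.275, -0.146], TCP at [116.538, -511.922, 226.741] pointing down, gripper open.
Joint ranges: [-2.53, 2.53], [-0.77, 2.02], [0.04, 2.7], [-1, 4.14], [0.28, 2.66], [-3.11, 3.11]. Speed limits (rad/s): [2.57, 2.57, 3.14, 3.14, 3.14, 3.14].

### API

Orientations are given as [roll, pitch, yaw] about the fixed x, y, z axes, in that order (R = Rz(yaw) Ry(pitch) Rx(roll)).
In Python, from plant import bot gives the robot as it stands.
- The arm moves only by the tool send_rows, never from a script. Its argument "rows" is a list of rows, each an object of numbers: "x", "y", "z": the shift along the tool's x, y, z in units of 0.2 m (1.0 is 0.2 m); "ax", "ay", "az": the turn, a rotation vector about the tool's x, y, z in units of 60 degrees (1.0 is 60 degrees); "jaw": the opening, from -1 (shut) to 1 (fully open), so that 0 is half open. In form: [{"x": .., "y": .., "z": .., "ax": .., "ay": .., "az": .., "jaw": ..}, ...]. A call has exactly 10 rows; each row is the pose to reach, as a shift and turn from the pose commanded when the call began, along the tool's axes at that moment; what a row does not reach only later rows make up. A row lasts 1/8 s, in which the tool goes at most 62.5 mm and 10.7 degrees, less where a joint would pass 70% of its speed; a pose out of reach is approached as far as the arm can. A call with a number of a shift or a turn outside -1 to 1 is refused whole. A call with a gripper value outside its range is refused whole. The fingers move at their own pace and stop on an object; the grip force is fixed at half the most. Time passes only in rows, so rows that repeat a pose let the fingers close, or fill a call up. It gives the time, the measured TCP pose, the force, the opening and the grip force at its end, in the units of the state.
- bot.get_obs(): the state, without advancing time (a new reading comes with each control period).
- bot.capture(name): name is "side" or "top"; returns (picture, depth): 400x640x3 uint8, red, green, blue; 400x640 float32, mm along the optical axis (not along the pixel's ray), 0 where there is no reading.
- bot.camera_model(name): a dict with "vertical_fov" (degrees; the focal length in pixels is half the picture's height over the tangent of half this angle, whatever the lens; pixels are square), "cx", "cy" (the principal point, pixels), "k1" (the pictures are not rectified: a ray, as slopes to the right and down, at radius r is drawn at 1 + k1 r^2 times it, then the intrinsics apply), "R" (3x3) and "t" (3): a world point X has camera coordinates R X + t. Camera axes: x right, y down, z forward; pixel columns grow to the right and rows downward; lengths in mm; the calibration is good to about 2 mm. A picture is of the moment at which its call begins. camera_model takes no time and is no camera call.
- bot.close_job(): hands the job in; it is judged then, once.
The state is a dict: "time": time; "joint_positions": joint angles; "dq": joint speeds; "tau": joint torques, N m; "tool_pos": TCP position; "tcp_rot": TCP orientation; "contact_force": force on the tool from outside, world axes, zero at the start; "moment": the same for the moment, N m; "grip_width": finger opening in mm; "finger_force": force on a finger pad.
Only numpy, scipy, OpenCV 4.12 (cv2) and the standard library are available. Lean on these libraries where they do the work, as an engineer would, in place of code of your own. Each camera call takes 0.05 s, during which the arm holds its last target. There are 200 camera calls.

### The job

Close up the steel condiment station for the night. First push the blue flip cover, which stands upright at the station's right-hand end, down flat over the pot of ground spice, while the steel lid is still open; only then push the steel lid over from behind and swing it forward and down until it is fully shut over the cover. Just push with the fingers: nothing is to be lifted or carried, the lid must not slam, the pots stay seated in their wells, and the timer, the steel cup and the carton stay where they are.

Things in the scene. Friction and masses are not known exactly. Their poses are not given: they have to be found in the camera images.
- station: brushed-steel condiment station, fixed: open box 135 (x) x 256 (y) mm, side walls 82 mm high, front wall 76, back wall 88, three wells in a row with a pot in each. Origin on the table under the box's centre; x axis from the front (robot's side) to the back where the lid is hinged, y to the left along the row, z up. The flip cover's pin is at y = -120 mm, the lid's hinge line at x = 74 mm.
- flip_cover (a joint): angle of the blue flip cover, rad: 0 = flat over the right-hand pot, 1.57 = upright, stop at 1.60. Turns about the pin at flap_hinge, along the station's x axis; from upright the free edge falls to the station's left (+y). Plate 112 x 80 mm (along the pin, to free edge), 2 mm thick. Friction (0.045 N m) holds it anywhere; 1 N near the edge moves it. Upright, it blocks the lid.
- station_lid (a joint): angle of the steel lid, rad: 0 = fully shut, 1.57 = straight up, stop at 1.83. 254 mm wide, 147 mm from hinge line to front edge (plus a 10 mm lip), 15 mm thick to the inside; outer face within 3 mm of the plane through the hinge line, but 12 mm inwards at the front edge (last 20 mm). Friction (0.2 N m) holds it anywhere; 2 to 3 N near the front edge moves it; it must be pressed home.
- flap_edge (a point): middle of the free edge of the blue flip cover (rolled edge, 5 mm thick); its axes turn with the cover: y from the pin to the free edge, z out of the face that is uppermost when it lies flat
- flap_hinge (a point): middle of the flip cover's hinge pin, 75 mm above the table
- lid_hinge (a point): middle of the lid's hinge line at the top of the station's back wall, 91 mm above the table; the line runs along the station's y axis
- pot_right: plastic pot of brown ground spice, no spoon, hanging by its rim in the right-hand well (under the flip cover): 112 x 70 mm rim, 61 mm deep, loose; rim 71 mm above the table. Origin under its centre, 10 mm above the table
- pot_middle: plastic pot with a spoon in the middle well, same size, loose. Origin under its centre
- pot_left: plastic pot of red spice with a spoon in the left-hand well, same size, loose. Origin under its centre
- timer: round kitchen twist timer, 66 mm across, 48 mm high, on the table left of the station; loose. Origin under its centre
- steel_cup: small steel cup, 64 mm across, 36 mm high, on the table left of the station; loose. Origin under its centre
- carton: small upright white carton, 42 x 62 x 126 mm, standing on the table to the left of the station; loose. Origin under its centre
- lid_face (a point): middle of the lid's outer (upper) face, 115 mm from the hinge line and 32 mm short of the front edge; about 206 mm above the table when the lid stands open
There are look-alikes about, which are no part of the job. What is shaped like the pot_left but purple is not meant.

How it is judged:
By the outcome, as a careful person would: the job done as asked, in the order asked, and still so for the second after the job is handed in, with the robot touching nothing.
It also fails if it takes over 48 s, if anything falls off the work surface, if the arm or the gripper's body presses on something with over 40 N, if the wrist force passes 120 N, or if a joint passes its speed limit or range.

## Working session

There is one attempt and no reset: what is moved stays moved. The work goes in short steps, Python scripts to look and compute and a tool call to move; the robot and the scene stay as the last step left them, time stands still between calls to the robot, and variables do not carry over. Pictures are saved under pics/ and viewed, at most 10 in all, crops included, and the job is handed in when it is done.

Besides the shell and the picture viewer there is one more tool, called after "Request:" as name(argument=value, ...), one argument or row to a line, values as JSON. send_rows: Moves the arm, as the interface text tells. Its arguments: {"type":"object","properties":{"rows":{"type":"array","items":{"type":"object","properties":{"x":{"type":"number","minimum":-1,"maximum":1},"y":{"type":"number","minimum":-1,"maximum":1},"z":{"type":"number","minimum":-1,"maximum":1},"ax":{"type":"number","minimum":-1,"maximum":1},"ay":{"type":"number","minimum":-1,"maximum":1},"az":{"type":"number","minimum":-1,"maximum":1},"jaw":{"type":"number"}}}}},"required":["rows"]}

```bash
ls; mkdir -p pics; cat > h.py <<'E'
import numpy as np, cv2
from plant import bot
def K(n):
    m=bot.camera_model(n); f=200/np.tan(np.radians(m["vertical_fov"])/2); return m,f
def pts(n,depth):
    m,f=K(n); v,u=np.mgrid[0:400,0:640]
    xd=(u-m["cx"])/f; yd=(v-m["cy"])/f
    x,y=xd.copy(),yd.copy()
    for _ in range(8):
        s=1+m["k1"]*(x*x+y*y); x=xd/s; y=yd/s
    P=np.stack([x*depth,y*depth,depth],-1)-np.array(m["t"])
    W=P@np.array(m["R"]); W[depth<=0]=np.nan
    return W
E
python3 - <<'E'
from h import *
for n in("side","top"):
    im,d=bot.capture(n); np.savez(f"{n}0.npz",im=im,d=d,W=pts(n,d)); cv2.imwrite(f"pics/{n}0.png",im[:,:,::-1])
    m,f=K(n); print(n,f,m["k1"],-np.array(m["R"]).T@m["t"],np.array(m["R"])[2])
o=bot.get_obs(); print(o)
E
```

```text
pics
side 458.2773894248876 -0.11722381843508274 [195.61997562 842.84449403 778.80743593] [ 0.22187891 -0.71678349 -0.66105308]
top 440.5922311496161 -0.07028108980693577 [ 341.05958602   50.61476133 1207.1572603 ] [ 0.05931853  0.00108061 -0.99823852]
{'time': 0.1, 'joint_positions': array([-1.49296321e+00,  3.42640867e-01,  1.52490499e+00, -3.57857074e-05,
        1.27537643e+00, -1.45995247e-01]), 'dq': array([ 0.00058846, -0.0006583 , -0.00227348, -0.00089896, -0.00104076,
        0.00035767]), 'tau': array([ 2.04092008e-03, -4.32001126e+01, -2.44695711e+01,  7.18359277e-02,
        5.25547145e-02, -5.16828914e-05]), 'tool_pos': array([ 116.51705893, -511.54811925,  226.12653136]), 'tcp_rot': array([-3.14027219e+00, -1.59573652e-04,  2.23838700e-01]), 'contact_force': array([ 0.16178658,  0.17092132, -0.03776105]), 'moment': array([-0.00743354, -0.00499472,  0.01098614]), 'finger_force': 0.0, 'grip_width': 92.03434297635224}
```

View pics/side0.png

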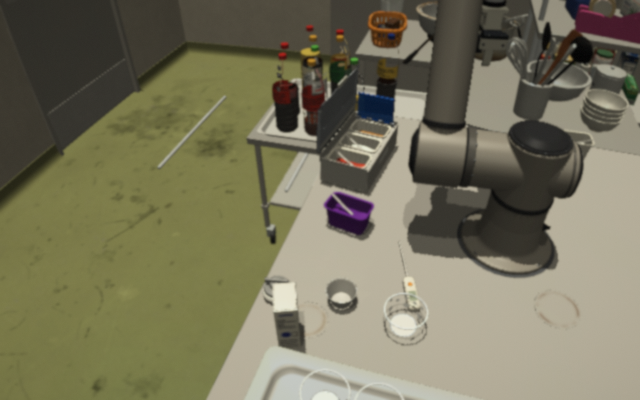

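View pics/top0.png

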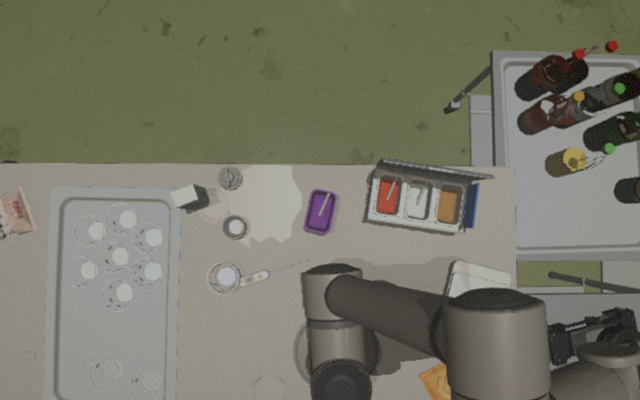

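The side view shows the station at (358,150) with its lid open at (340,110) and the blue cover upright at (377,107). The top view shows the red, middle and brown pots at (387,195), (418,200) and (449,206). The cover is at (471,205) and the lid edge runs from (385,163) to (490,177). The purple pot at top (320,210) is the look-alike, standing on the table outside the station; it isn't needed. The station is the only box with a lid and a blue cover.

```bash
python3 - <<'E'
from h import *
D={n:np.load(f"{n}0.npz") for n in("side","top")}
for n in D:
    im,W=D[n]["im"],D[n]["W"]; hsv=cv2.cvtColor(im,cv2.COLOR_RGB2HSV)
    box={"side":(315,70,400,190),"top":(360,150,500,240)}[n]
    roi=np.zeros((400,640),bool); roi[box[1]:box[3],box[0]:box[2]]=1
    h,s,v=[hsv[...,i].astype(int) for i in range(3)]
    for c,mk in {"blue":(h>95)&(h<125)&(s>120),"red":((h<6)|(h>174))&(s>120),"brown":(h>8)&(h<22)&(s>90)}.items():
        m=roi&mk; 
        if not m.any(): print(n,c,0); continue
        P=W[m]; P=P[np.isfinite(P[:,0])]
        print(n,c,m.sum(),np.percentile(P,[2,50,98],axis=0).round(0).tolist())
    # station points in height range
    X=W[...,0];Y=W[...,1];Z=W[...,2]
    for lo,hi in((68,80),(78,95),(120,150),(180,200),(200,215),(215,250)):
        m=roi&(Z>lo)&(Z<hi)&(X>350); P=W[m]
        if m.sum()>20:
            r=cv2.minAreaRect(P[:,:2].astype(np.float32)); print(n,lo,m.sum(),np.round(r[0]),np.round(r[1]),round(r[2],1))
    # lid plane RANSAC for points z>110 non blue
    m=roi&(Z>110)&(Z<245)&(s<90)&(X>350); P=W[m]
    if len(P)>50:
        best=0;rng=np.random.default_rng(0)
        for _ in range(500):
            a=P[rng.choice(len(P),3,False)]; q=np.cross(a[1]-a[0],a[2]-a[0]); 
            if np.linalg.norm(q)<1:continue
            q/=np.linalg.norm(q); i=abs((P-a[0])@q)<3
            if i.sum()>best: best=i.sum();I=i
        c=P[I].mean(0); q=np.linalg.svd(P[I]-c)[2][2]; print(n,"lid plane",len(P),best,c.round(0),q.round(3),np.percentile(P[I],[1,99],axis=0).round(0).tolist())
    cv2.imwrite(f"pics/crop_{n}.png",cv2.resize(im[box[1]:box[3],box[0]:box[2],::-1],None,fx=5,fy=5,interpolation=2)[:600,:800])
# table edge
W=D["top"]["W"]; 
for u in(300,400,450,480):
    col=W[:,u]; k=[r for r in range(400) if abs(col[r,2])<15]; print(u,k[0] if k else None, col[k[0]].round(0) if k else None)
E
```

```text
side blue 806 [[345.0, -917.0, -157.0], [393.0, -328.0, 115.0], [446.0, -319.0, 154.0]]
side red 150 [[393.0, -627.0, -78.0], [649.0, -598.0, -35.0], [665.0, -139.0, 43.0]]
side brown 223 [[366.0, -1326.0, -288.0], [440.0, -912.0, -59.0], [681.0, -96.0, 71.0]]
side 68 771 [ 413. -209.] [265. 140.] 84.4
side 78 460 [ 410. -208.] [259. 144.] 81.3
side 120 683 [ 430. -212.] [261. 118.] 79.8
side 180 252 [ 477. -219.] [260.  10.] 81.3
side 200 185 [ 476. -220.] [259.  11.] 81.5
side 215 178 [ 471. -218.] [257.  16.] 81.5
side lid plane 1500 1268 [ 481. -215.  165.] [ 0.988 -0.142  0.053] [[460.0, -346.0, 111.0], [501.0, -93.0, 223.0]]
top blue 34 [[345.0, -334.0, 145.0], [389.0, -326.0, 154.0], [432.0, -319.0, 158.0]]
top red 298 [[379.0, -157.0, 34.0], [414.0, -130.0, 41.0], [459.0, -108.0, 47.0]]
top brown 537 [[356.0, -316.0, 33.0], [399.0, -292.0, 41.0], [439.0, -268.0, 47.0]]
top 68 1021 [ 409. -210.] [256. 137.] 81.8
top 78 388 [ 411. -210.] [257. 141.] 81.4
top 120 288 [ 469. -237.] [272. 110.] 57.7
top 215 497 [ 473. -220.] [253.  15.] 82.0
top lid plane 939 483 [ 476. -221.  183.] [-0.984  0.143 -0.11 ] [[452.0, -347.0, 110.0], [499.0, -95.0, 244.0]]
300 164 [512. 102.  -6.]
400 225 [ 345. -175.   -3.]
450 165 [ 512. -314.    1.]
480 167 [ 508. -400.   -3.]
```

View pics/crop_top.png

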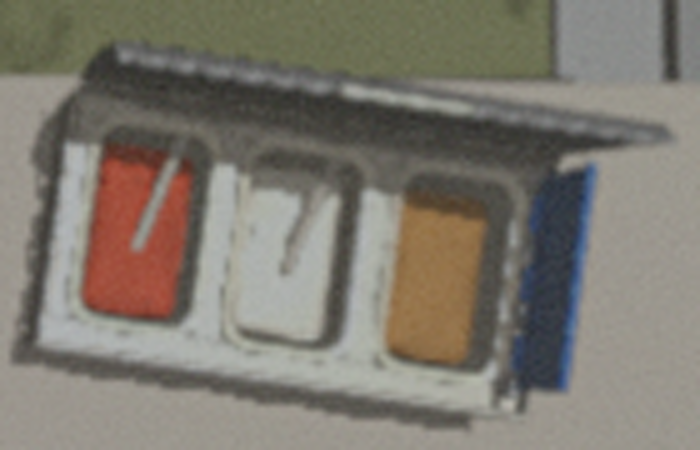

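View pics/crop_side.png

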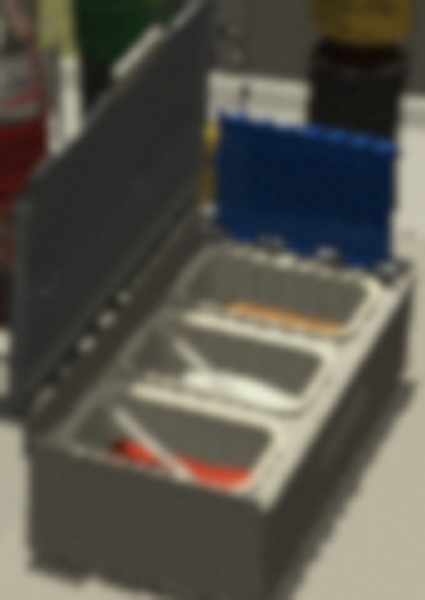

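Station centre is about (409, -210) mm with a yaw of about -8.4°, and both views agree on it. The lid leans slightly forward, at about 1.5 rad. I'll push the cover with closed vertical fingers, with tool x along station x.

```bash
cat > m.py <<'E'
import sys
from h import *
from scipy.spatial.transform import Rotation as Ro
C=np.array([409.5,-209.5,0]); YAW=-0.147
S=Ro.from_euler('z',YAW)
def rows(targets,pitch=None):
    """targets: list of station xyz (mm); prints row numbers"""
    o=bot.get_obs(); R=Ro.from_euler('xyz',o["tcp_rot"]); p=np.array(o["tool_pos"])
    print("st",S.inv().apply(p-C).round(1),"F",S.inv().apply(o["contact_force"]).round(1),"t",o["time"])
    rv=(R.inv()*(S*Ro.from_euler('x',np.pi))).as_rotvec()/np.radians(60)
    for t in targets: print(t,(R.inv().apply(C+S.apply(t)-p)/200).round(3))
    print("rot",rv.round(3))
E
python3 - <<'E'
from m import *
rows([(-15,-165,226),(-15,-165,140)])
E
```

```text
st [-245.6 -341.7  226.1] F [ 0.1  0.2 -0. ] t 0.1
(-15, -165, 226) [ 1.395e+00 -4.060e-01  1.000e-03]
(-15, -165, 140) [ 1.395 -0.405  0.431]
rot [-0.001  0.     0.354]
```

Request:
send_rows(
  rows=[
    {"x": 0.2, "y": -0.06, "z": 0, "az": 0.1, "jaw": -1},
    {"x": 0.4, "y": -0.12, "z": 0, "az": 0.2, "jaw": -1},
    {"x": 0.6, "y": -0.17, "z": 0, "az": 0.3, "jaw": -1},
    {"x": 0.75, "y": -0.22, "z": 0, "az": 0.354, "jaw": -1},
    {"x": 0.85, "y": -0.25, "z": 0, "az": 0.354, "jaw": -1},
    {"x": 0.95, "y": -0.28, "z": 0, "az": 0.354, "jaw": -1},
    {"x": 1.0, "y": -0.3, "z": 0, "az": 0.354, "jaw": -1},
    {"x": 1.0, "y": -0.35, "z": 0, "az": 0.354, "jaw": -1},
    {"x": 1.0, "y": -0.4, "z": 0, "az": 0.354, "jaw": -1},
    {"x": 1.0, "y": -0.4, "z": 0, "az": 0.354, "jaw": -1},
  ],
)

```text
schema error: expected keys x, y, z, ax, ay, az, jaw
```

```bash
python3 - <<'E'
from m import *
rows([(-15,-165,226),(-15,-165,140)])
E
```

```text
st [-245.6 -341.7  226.1] F [ 0.1  0.2 -0. ] t 0.1
(-15, -165, 226) [ 1.395e+00 -4.060e-01  1.000e-03]
(-15, -165, 140) [ 1.395 -0.405  0.431]
rot [-0.001  0.     0.354]
```

Request:
send_rows(
  rows=[
    {"x": 0.2, "y": -0.06, "z": 0, "ax": 0, "ay": 0, "az": 0.1, "jaw": -1},
    {"x": 0.4, "y": -0.12, "z": 0, "ax": 0, "ay": 0, "az": 0.2, "jaw": -1},
    {"x": 0.6, "y": -0.17, "z": 0, "ax": 0, "ay": 0, "az": 0.3, "jaw": -1},
    {"x": 0.75, "y": -0.22, "z": 0, "ax": 0, "ay": 0, "az": 0.354, "jaw": -1},
    {"x": 0.85, "y": -0.25, "z": 0, "ax": 0, "ay": 0, "az": 0.354, "jaw": -1},
    {"x": 0.95, "y": -0.28, "z": 0, "ax": 0, "ay": 0, "az": 0.354, "jaw": -1},
    {"x": 1.0, "y": -0.3, "z": 0, "ax": 0, "ay": 0, "az": 0.354, "jaw": -1},
    {"x": 1.0, "y": -0.35, "z": 0, "ax": 0, "ay": 0, "az": 0.354, "jaw": -1},
    {"x": 1.0, "y": -0.4, "z": 0, "ax": 0, "ay": 0, "az": 0.354, "jaw": -1},
    {"x": 1.0, "y": -0.4, "z": 0, "ax": 0, "ay": 0, "az": 0.354, "jaw": -1},
  ],
)

```text
time: 1.35
tool_pos: [293.1, -389.0, 226.9]
tcp_rot: [3.142, 0.0, -0.147]
contact_force: [-0.4, 0.4, -1.0]
grip_width: 0.9
finger_force: 0.0
```

```bash
python3 - <<'E'
from m import *
rows([(-15,-165,226),(-15,-165,140)])
E
```

```text
st [ -88.8 -194.6  226.9] F [-0.4  0.4 -1. ] t 1.35
(-15, -165, 226) [ 0.369 -0.148  0.004]
(-15, -165, 140) [ 0.369 -0.148  0.434]
rot [ 0.  0. -0.]
```

Request:
send_rows(
  rows=[
    {"x": 0.1, "y": -0.04, "z": 0, "ax": 0, "ay": 0, "az": 0, "jaw": -1},
    {"x": 0.22, "y": -0.09, "z": 0.05, "ax": 0, "ay": 0, "az": 0, "jaw": -1},
    {"x": 0.32, "y": -0.13, "z": 0.15, "ax": 0, "ay": 0, "az": 0, "jaw": -1},
    {"x": 0.37, "y": -0.148, "z": 0.25, "ax": 0, "ay": 0, "az": 0, "jaw": -1},
    {"x": 0.37, "y": -0.148, "z": 0.34, "ax": 0, "ay": 0, "az": 0, "jaw": -1},
    {"x": 0.37, "y": -0.148, "z": 0.41, "ax": 0, "ay": 0, "az": 0, "jaw": -1},
    {"x": 0.37, "y": -0.148, "z": 0.434, "ax": 0, "ay": 0, "az": 0, "jaw": -1},
    {"x": 0.37, "y": -0.148, "z": 0.434, "ax": 0, "ay": 0, "az": 0, "jaw": -1},
    {"x": 0.37, "y": -0.148, "z": 0.434, "ax": 0, "ay": 0, "az": 0, "jaw": -1},
    {"x": 0.37, "y": -0.148, "z": 0.434, "ax": 0, "ay": 0, "az": 0, "jaw": -1},
  ],
)

```text
time: 2.6
tool_pos: [371.5, -371.4, 140.5]
tcp_rot: [3.141, -0.001, -0.147]
contact_force: [0.2, 0.2, 0.7]
grip_width: 0.5
finger_force: 0.0
```

```bash
python3 - <<'E'
from m import *
T=[]
for a in np.radians([90,80,70,60,50,40,30,20,10,5,0,-3]):
    r=62; T.append((-15,round(-120+r*np.cos(a)-19-1.5*np.sin(a)),round(75+r*np.sin(a)+1.5*np.cos(a),1)))
rows(T)
im,d=bot.capture("side"); cv2.imwrite("pics/s1.png",cv2.resize(im[60:200,300:480,::-1],None,fx=4,fy=4))
E
```

```text
st [ -13.9 -165.7  140.5] F [0.2 0.3 0.7] t 2.6
(-15, -140, np.float64(137.0)) [-0.006 -0.128  0.017]
(-15, -130, np.float64(136.3)) [-0.006 -0.178  0.021]
(-15, -119, np.float64(133.8)) [-0.006 -0.233  0.033]
(-15, -109, np.float64(129.4)) [-0.006 -0.284  0.055]
(-15, -100, np.float64(123.5)) [-0.006 -0.329  0.085]
(-15, -92, np.float64(116.0)) [-0.006 -0.369  0.122]
(-15, -86, np.float64(107.3)) [-0.006 -0.399  0.166]
(-15, -81, np.float64(97.6)) [-0.006 -0.424  0.214]
(-15, -78, np.float64(87.2)) [-0.006 -0.439  0.266]
(-15, -77, np.float64(81.9)) [-0.006 -0.444  0.293]
(-15, -77, np.float64(76.5)) [-0.006 -0.444  0.32 ]
(-15, -77, np.float64(73.3)) [-0.006 -0.444  0.336]
rot [ 0.001 -0.001 -0.   ]
```

View pics/s1.png

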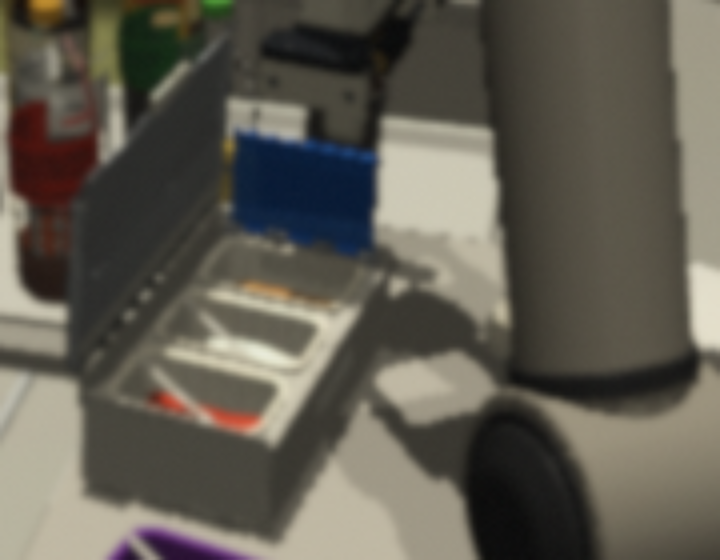

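The closed fingers stand just behind (right of) the blue cover at crop (345,125), clear of the lid. I'll push along the arc.

Request:
send_rows(
  rows=[
    {"x": -0.006, "y": -0.06, "z": 0.015, "ax": 0, "ay": 0, "az": 0, "jaw": -1},
    {"x": -0.006, "y": -0.1, "z": 0.017, "ax": 0, "ay": 0, "az": 0, "jaw": -1},
    {"x": -0.006, "y": -0.13, "z": 0.017, "ax": 0, "ay": 0, "az": 0, "jaw": -1},
    {"x": -0.006, "y": -0.18, "z": 0.021, "ax": 0, "ay": 0, "az": 0, "jaw": -1},
    {"x": -0.006, "y": -0.233, "z": 0.033, "ax": 0, "ay": 0, "az": 0, "jaw": -1},
    {"x": -0.006, "y": -0.284, "z": 0.055, "ax": 0, "ay": 0, "az": 0, "jaw": -1},
    {"x": -0.006, "y": -0.33, "z": 0.085, "ax": 0, "ay": 0, "az": 0, "jaw": -1},
    {"x": -0.006, "y": -0.37, "z": 0.122, "ax": 0, "ay": 0, "az": 0, "jaw": -1},
    {"x": -0.006, "y": -0.4, "z": 0.166, "ax": 0, "ay": 0, "az": 0, "jaw": -1},
    {"x": -0.006, "y": -0.424, "z": 0.214, "ax": 0, "ay": 0, "az": 0, "jaw": -1},
  ],
)

```text
time: 3.9
tool_pos: [382.6, -286.6, 96.4]
tcp_rot: [-3.142, 0.0, -0.147]
contact_force: [-0.7, 0.3, 0.7]
grip_width: 0.4
finger_force: 0.3
```

```bash
python3 - <<'E'
from m import *
rows([(-15,-78,87),(-15,-77,77),(-15,-77,73)])
im,d=bot.capture("side"); cv2.imwrite("pics/s2.png",cv2.resize(im[60:200,300:480,::-1],None,fx=4,fy=4))
E
```

```text
st [-15.3 -80.2  96.4] F [-0.8  0.2  0.7] t 3.9
(-15, -78, 87) [ 0.002 -0.011  0.047]
(-15, -77, 77) [ 0.002 -0.016  0.097]
(-15, -77, 73) [ 0.002 -0.016  0.117]
rot [-0.  0.  0.]
```

View pics/s2.png

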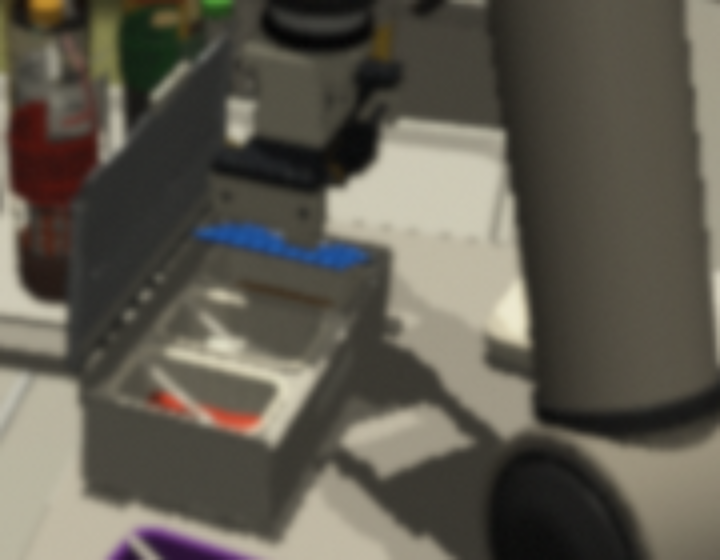

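The cover is tilted to about 20° with its edge at crop (285,245), following the fingers. I'll press it down gently.

Request:
send_rows(
  rows=[
    {"x": 0, "y": -0.01, "z": 0.025, "ax": 0, "ay": 0, "az": 0, "jaw": -1},
    {"x": 0, "y": -0.015, "z": 0.05, "ax": 0, "ay": 0, "az": 0, "jaw": -1},
    {"x": 0, "y": -0.02, "z": 0.07, "ax": 0, "ay": 0, "az": 0, "jaw": -1},
    {"x": 0, "y": -0.02, "z": 0.085, "ax": 0, "ay": 0, "az": 0, "jaw": -1},
    {"x": 0, "y": -0.02, "z": 0.095, "ax": 0, "ay": 0, "az": 0, "jaw": -1},
    {"x": 0, "y": -0.02, "z": 0.1, "ax": 0, "ay": 0, "az": 0, "jaw": -1},
    {"x": 0, "y": -0.02, "z": 0.105, "ax": 0, "ay": 0, "az": 0, "jaw": -1},
    {"x": 0, "y": -0.02, "z": 0.105, "ax": 0, "ay": 0, "az": 0, "jaw": -1},
    {"x": 0, "y": -0.02, "z": 0.105, "ax": 0, "ay": 0, "az": 0, "jaw": -1},
    {"x": 0, "y": -0.02, "z": 0.105, "ax": 0, "ay": 0, "az": 0, "jaw": -1},
  ],
)

```text
time: 5.2
tool_pos: [383.2, -283.1, 76.2]
tcp_rot: [3.141, -0.0, -0.147]
contact_force: [0.1, -0.6, 0.2]
grip_width: 0.3
finger_force: 0.0
```

```bash
python3 - <<'E'
from m import *
rows([(-15,-77,77),(-15,-77,73)])
E
```

```text
st [-15.3 -76.7  76.2] F [ 0.1 -0.5  0.2] t 5.2
(-15, -77, 77) [ 0.001  0.002 -0.004]
(-15, -77, 73) [0.001 0.002 0.016]
rot [ 0. -0.  0.]
```

Request:
send_rows(
  rows=[
    {"x": 0, "y": 0, "z": 0.003, "ax": 0, "ay": 0, "az": 0, "jaw": -1},
    {"x": 0, "y": 0, "z": 0.006, "ax": 0, "ay": 0, "az": 0, "jaw": -1},
    {"x": 0, "y": 0, "z": 0.009, "ax": 0, "ay": 0, "az": 0, "jaw": -1},
    {"x": 0, "y": 0, "z": 0.012, "ax": 0, "ay": 0, "az": 0, "jaw": -1},
    {"x": 0, "y": 0, "z": 0.015, "ax": 0, "ay": 0, "az": 0, "jaw": -1},
    {"x": 0, "y": 0, "z": 0.015, "ax": 0, "ay": 0, "az": 0, "jaw": -1},
    {"x": 0, "y": 0, "z": 0.015, "ax": 0, "ay": 0, "az": 0, "jaw": -1},
    {"x": 0, "y": 0, "z": 0.015, "ax": 0, "ay": 0, "az": 0, "jaw": -1},
    {"x": 0, "y": 0, "z": 0.015, "ax": 0, "ay": 0, "az": 0, "jaw": -1},
    {"x": 0, "y": 0, "z": 0.015, "ax": 0, "ay": 0, "az": 0, "jaw": -1},
  ],
)

```text
time: 6.45
tool_pos: [383.3, -283.2, 75.4]
tcp_rot: [3.14, -0.001, -0.147]
contact_force: [-5.6, 4.1, 25.3]
grip_width: 0.7
finger_force: 12.5
```

```bash
python3 - <<'E'
from m import *
rows([(-15,-77,73)])
E
```

```text
st [-15.1 -76.7  75.4] F [-6.2  3.3 25.3] t 6.45
(-15, -77, 73) [0.    0.001 0.012]
rot [ 0.001 -0.001  0.   ]
```

The cover is seated, with 25 N at z 75. I'll raise the tool straight up and check.

Request:
send_rows(
  rows=[
    {"x": 0, "y": 0, "z": -0.1, "ax": 0, "ay": 0, "az": 0, "jaw": -1},
    {"x": 0, "y": 0, "z": -0.3, "ax": 0, "ay": 0, "az": 0, "jaw": -1},
    {"x": 0, "y": 0, "z": -0.55, "ax": 0, "ay": 0, "az": 0, "jaw": -1},
    {"x": 0, "y": 0, "z": -0.8, "ax": 0, "ay": 0, "az": 0, "jaw": -1},
    {"x": 0, "y": 0, "z": -1.0, "ax": 0, "ay": 0, "az": 0, "jaw": -1},
    {"x": 0, "y": -0.1, "z": -1.0, "ax": 0, "ay": 0, "az": 0, "jaw": -1},
    {"x": 0, "y": -0.2, "z": -1.0, "ax": 0, "ay": 0, "az": 0, "jaw": -1},
    {"x": 0, "y": -0.3, "z": -1.0, "ax": 0, "ay": 0, "az": 0, "jaw": -1},
    {"x": 0, "y": -0.38, "z": -1.0, "ax": 0, "ay": 0, "az": 0, "jaw": -1},
    {"x": 0, "y": -0.38, "z": -1.0, "ax": 0, "ay": 0, "az": 0, "jaw": -1},
  ],
)

```text
time: 7.7
tool_pos: [394.2, -206.5, 272.5]
tcp_rot: [-3.141, 0.001, -0.145]
contact_force: [0.1, -0.3, -0.7]
grip_width: 0.6
finger_force: 0.0
```

```bash
python3 - <<'E'
from m import *
rows([(-15,0,295),(115,0,295),(115,0,195)])
a=[]
im,d=bot.capture("side"); a.append(cv2.resize(im[60:200,300:480,::-1],(540,420)))
W=pts("side",d); hsv=cv2.cvtColor(im,cv2.COLOR_RGB2HSV); m=(hsv[...,0]>95)&(hsv[...,0]<125)&(hsv[...,1]>120); m[:, :315]=0; m[:70]=0;m[190:]=0;m[:,400:]=0
P=S.inv().apply(W[m]-C); print(m.sum(),np.nanpercentile(P,[5,50,95],axis=0).round(0).tolist())
Q=S.inv().apply((W-C).reshape(-1,3)); k=(abs(Q[:,1])<110)&(Q[:,0]>20)&(Q[:,0]<110)&(Q[:,2]>110)&(Q[:,2]<245)
for lo in range(110,245,15):
    q=Q[k&(Q[:,2]>lo)&(Q[:,2]<lo+15)]; print(lo,len(q),np.median(q[:,0]).round(1) if len(q) else 0)
cv2.imwrite("pics/s3.png",a[0])
E
```

```text
st [-15.6   0.8 272.5] F [ 0.1 -0.3 -0.7] t 7.7
(-15, 0, 295) [ 0.003  0.004 -0.113]
(115, 0, 295) [ 0.653  0.005 -0.113]
(115, 0, 195) [0.653 0.005 0.387]
rot [-0.001  0.001  0.002]
606 [[-48.0, -117.0, 72.0], [0.0, -77.0, 75.0], [52.0, -40.0, 77.0]]
110 161 73.2
125 158 73.8
140 146 73.9
155 131 72.8
170 153 71.7
185 145 70.6
200 154 69.4
215 63 68.1
230 69 56.8
```

View pics/s3.png

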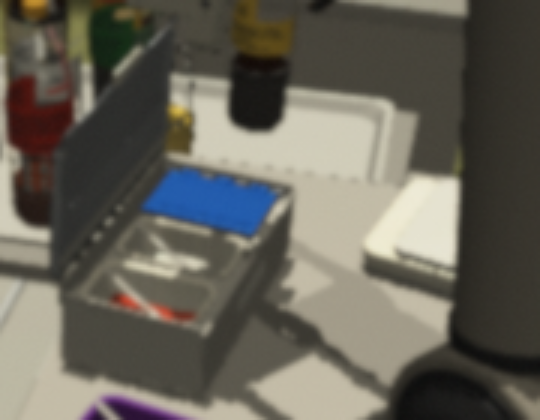

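The cover lies flat at crop (215,200), z about 75, and the lid stands at about 1.5 rad. Now I'll move over and behind the lid.

Request:
send_rows(
  rows=[
    {"x": 0.05, "y": 0, "z": -0.113, "ax": 0, "ay": 0, "az": 0, "jaw": -1},
    {"x": 0.2, "y": 0, "z": -0.15, "ax": 0, "ay": 0, "az": 0, "jaw": -1},
    {"x": 0.35, "y": 0, "z": -0.15, "ax": 0, "ay": 0, "az": 0, "jaw": -1},
    {"x": 0.5, "y": 0, "z": -0.15, "ax": 0, "ay": 0, "az": 0, "jaw": -1},
    {"x": 0.65, "y": 0, "z": -0.15, "ax": 0, "ay": 0, "az": 0, "jaw": -1},
    {"x": 0.7, "y": 0, "z": -0.1, "ax": 0, "ay": 0, "az": 0, "jaw": -1},
    {"x": 0.7, "y": 0, "z": 0.05, "ax": 0, "ay": 0, "az": 0, "jaw": -1},
    {"x": 0.7, "y": 0, "z": 0.2, "ax": 0, "ay": 0, "az": 0, "jaw": -1},
    {"x": 0.7, "y": 0, "z": 0.33, "ax": 0, "ay": 0, "az": 0, "jaw": -1},
    {"x": 0.7, "y": 0, "z": 0.36, "ax": 0, "ay": 0, "az": 0, "jaw": -1},
  ],
)

```text
time: 9.0
tool_pos: [531.1, -228.1, 198.8]
tcp_rot: [-3.14, 0.004, -0.147]
contact_force: [0.8, 0.2, -0.1]
grip_width: 0.2
finger_force: 0.0
```

```bash
python3 - <<'E'
from m import *
T=[]
for a in [86,80,74,68,62,56,50,44,38,32,26,20,15,10,5,2,0]:
    q=np.radians(a); r=112; T.append((float(round(74-r*np.cos(q)+9.5+2*np.sin(q),1)),0,float(round(91+r*np.sin(q)+2*np.cos(q),1))))
rows(T)
E
```

```text
st [123.1  -0.6 198.8] F [ 0.7  0.3 -0.1] t 9.0
(77.7, 0, 202.9) [-0.227 -0.003 -0.019]
(66.0, 0, 201.6) [-0.285 -0.003 -0.013]
(54.6, 0, 199.2) [-0.342 -0.003 -0.   ]
(43.4, 0, 195.6) [-0.398 -0.003  0.018]
(32.7, 0, 190.8) [-0.452 -0.003  0.042]
(22.5, 0, 185.0) [-0.502 -0.003  0.071]
(13.0, 0, 178.1) [-0.55  -0.002  0.106]
(4.3, 0, 170.2) [-0.593 -0.002  0.146]
(-3.5, 0, 161.5) [-0.632 -0.002  0.189]
(-10.4, 0, 152.0) [-0.666 -0.002  0.237]
(-16.3, 0, 141.9) [-0.696 -0.002  0.288]
(-21.1, 0, 131.2) [-0.719 -0.002  0.341]
(-24.2, 0, 121.9) [-0.735 -0.002  0.388]
(-26.5, 0, 112.4) [-0.746 -0.002  0.435]
(-27.9, 0, 102.8) [-0.753 -0.002  0.484]
(-28.4, 0, 96.9) [-0.755 -0.002  0.513]
(-28.5, 0, 93.0) [-0.755 -0.002  0.533]
rot [-0.001  0.004 -0.   ]
```

Request:
send_rows(
  rows=[
    {"x": -0.08, "y": 0, "z": -0.019, "ax": 0, "ay": 0, "az": 0, "jaw": -1},
    {"x": -0.14, "y": 0, "z": -0.019, "ax": 0, "ay": 0, "az": 0, "jaw": -1},
    {"x": -0.175, "y": 0, "z": -0.019, "ax": 0, "ay": 0, "az": 0, "jaw": -1},
    {"x": -0.2, "y": 0, "z": -0.019, "ax": 0, "ay": 0, "az": 0, "jaw": -1},
    {"x": -0.227, "y": 0, "z": -0.019, "ax": 0, "ay": 0, "az": 0, "jaw": -1},
    {"x": -0.256, "y": 0, "z": -0.016, "ax": 0, "ay": 0, "az": 0, "jaw": -1},
    {"x": -0.285, "y": 0, "z": -0.013, "ax": 0, "ay": 0, "az": 0, "jaw": -1},
    {"x": -0.314, "y": 0, "z": -0.007, "ax": 0, "ay": 0, "az": 0, "jaw": -1},
    {"x": -0.342, "y": 0, "z": 0, "ax": 0, "ay": 0, "az": 0, "jaw": -1},
    {"x": -0.37, "y": 0, "z": 0.009, "ax": 0, "ay": 0, "az": 0, "jaw": -1},
  ],
)

```text
time: 10.25
tool_pos: [459.2, -217.5, 199.2]
tcp_rot: [3.141, -0.0, -0.147]
contact_force: [1.0, 0.4, 1.7]
grip_width: 0.5
finger_force: 0.9
```

```bash
cat > t.py <<'E'
from m import *
T=[]
for a in [68,62,56,50,44,38,32,26,20,15,10,5,2,0]:
    q=np.radians(a); r=112; T.append((float(round(74-r*np.cos(q)+9.5+2*np.sin(q),1)),0,float(round(91+r*np.sin(q)+2*np.cos(q),1))))
rows(T)
E
python3 t.py
```

```text
st [ 50.3  -0.6 199.2] F [1.  0.5 1.7] t 10.25
(43.4, 0, 195.6) [-0.035 -0.003  0.018]
(32.7, 0, 190.8) [-0.088 -0.003  0.042]
(22.5, 0, 185.0) [-0.139 -0.003  0.071]
(13.0, 0, 178.1) [-0.187 -0.003  0.106]
(4.3, 0, 170.2) [-0.23  -0.003  0.145]
(-3.5, 0, 161.5) [-0.269 -0.003  0.189]
(-10.4, 0, 152.0) [-0.304 -0.003  0.236]
(-16.3, 0, 141.9) [-0.333 -0.003  0.287]
(-21.1, 0, 131.2) [-0.357 -0.003  0.34 ]
(-24.2, 0, 121.9) [-0.373 -0.003  0.387]
(-26.5, 0, 112.4) [-0.384 -0.003  0.434]
(-27.9, 0, 102.8) [-0.391 -0.003  0.482]
(-28.4, 0, 96.9) [-0.394 -0.003  0.512]
(-28.5, 0, 93.0) [-0.394 -0.003  0.531]
rot [ 0. -0.  0.]
```

Request:
send_rows(
  rows=[
    {"x": -0.03, "y": 0, "z": 0.016, "ax": 0, "ay": 0, "az": 0, "jaw": -1},
    {"x": -0.06, "y": 0, "z": 0.029, "ax": 0, "ay": 0, "az": 0, "jaw": -1},
    {"x": -0.088, "y": 0, "z": 0.042, "ax": 0, "ay": 0, "az": 0, "jaw": -1},
    {"x": -0.114, "y": 0, "z": 0.056, "ax": 0, "ay": 0, "az": 0, "jaw": -1},
    {"x": -0.139, "y": 0, "z": 0.071, "ax": 0, "ay": 0, "az": 0, "jaw": -1},
    {"x": -0.163, "y": 0, "z": 0.088, "ax": 0, "ay": 0, "az": 0, "jaw": -1},
    {"x": -0.187, "y": 0, "z": 0.106, "ax": 0, "ay": 0, "az": 0, "jaw": -1},
    {"x": -0.209, "y": 0, "z": 0.125, "ax": 0, "ay": 0, "az": 0, "jaw": -1},
    {"x": -0.23, "y": 0, "z": 0.145, "ax": 0, "ay": 0, "az": 0, "jaw": -1},
    {"x": -0.25, "y": 0, "z": 0.167, "ax": 0, "ay": 0, "az": 0, "jaw": -1},
  ],
)

```text
time: 11.5
tool_pos: [409.8, -210.2, 165.6]
tcp_rot: [3.142, 0.0, -0.147]
contact_force: [-0.0, 0.4, 2.4]
grip_width: 0.6
finger_force: 0.7
```

```bash
python3 t.py
```

```text
st [  0.4  -0.6 165.6] F [-0.1  0.4  2.4] t 11.5
(43.4, 0, 195.6) [ 0.215 -0.003 -0.15 ]
(32.7, 0, 190.8) [ 0.162 -0.003 -0.126]
(22.5, 0, 185.0) [ 0.111 -0.003 -0.097]
(13.0, 0, 178.1) [ 0.063 -0.003 -0.062]
(4.3, 0, 170.2) [ 0.02  -0.003 -0.023]
(-3.5, 0, 161.5) [-0.019 -0.003  0.021]
(-10.4, 0, 152.0) [-0.054 -0.003  0.068]
(-16.3, 0, 141.9) [-0.083 -0.003  0.119]
(-21.1, 0, 131.2) [-0.107 -0.003  0.172]
(-24.2, 0, 121.9) [-0.123 -0.003  0.219]
(-26.5, 0, 112.4) [-0.134 -0.003  0.266]
(-27.9, 0, 102.8) [-0.141 -0.003  0.314]
(-28.4, 0, 96.9) [-0.144 -0.003  0.344]
(-28.5, 0, 93.0) [-0.144 -0.003  0.363]
rot [0. 0. 0.]
```

Request:
send_rows(
  rows=[
    {"x": -0.019, "y": 0, "z": 0.021, "ax": 0, "ay": 0, "az": 0, "jaw": -1},
    {"x": -0.037, "y": 0, "z": 0.045, "ax": 0, "ay": 0, "az": 0, "jaw": -1},
    {"x": -0.054, "y": 0, "z": 0.068, "ax": 0, "ay": 0, "az": 0, "jaw": -1},
    {"x": -0.069, "y": 0, "z": 0.093, "ax": 0, "ay": 0, "az": 0, "jaw": -1},
    {"x": -0.083, "y": 0, "z": 0.119, "ax": 0, "ay": 0, "az": 0, "jaw": -1},
    {"x": -0.095, "y": 0, "z": 0.145, "ax": 0, "ay": 0, "az": 0, "jaw": -1},
    {"x": -0.107, "y": 0, "z": 0.172, "ax": 0, "ay": 0, "az": 0, "jaw": -1},
    {"x": -0.115, "y": 0, "z": 0.195, "ax": 0, "ay": 0, "az": 0, "jaw": -1},
    {"x": -0.123, "y": 0, "z": 0.219, "ax": 0, "ay": 0, "az": 0, "jaw": -1},
    {"x": -0.129, "y": 0, "z": 0.24, "ax": 0, "ay": 0, "az": 0, "jaw": -1},
  ],
)

```text
time: 12.75
tool_pos: [384.5, -206.4, 117.6]
tcp_rot: [3.142, 0.0, -0.147]
contact_force: [-0.1, 0.1, 2.2]
grip_width: 0.6
finger_force: 0.6
```

```bash
python3 t.py|sed -n '1p;11,20p'
```

```text
st [-25.2  -0.6 117.6] F [-0.1  0.1  2.2] t 12.75
(-24.2, 0, 121.9) [ 0.005 -0.003 -0.022]
(-26.5, 0, 112.4) [-0.006 -0.003  0.026]
(-27.9, 0, 102.8) [-0.013 -0.003  0.074]
(-28.4, 0, 96.9) [-0.016 -0.003  0.103]
(-28.5, 0, 93.0) [-0.016 -0.003  0.123]
rot [0. 0. 0.]
```

Next is the slow final part: down to about 96 mm, then press.

Request:
send_rows(
  rows=[
    {"x": -0.004, "y": 0, "z": 0.015, "ax": 0, "ay": 0, "az": 0, "jaw": -1},
    {"x": -0.006, "y": 0, "z": 0.028, "ax": 0, "ay": 0, "az": 0, "jaw": -1},
    {"x": -0.008, "y": 0, "z": 0.041, "ax": 0, "ay": 0, "az": 0, "jaw": -1},
    {"x": -0.01, "y": 0, "z": 0.053, "ax": 0, "ay": 0, "az": 0, "jaw": -1},
    {"x": -0.012, "y": 0, "z": 0.064, "ax": 0, "ay": 0, "az": 0, "jaw": -1},
    {"x": -0.013, "y": 0, "z": 0.074, "ax": 0, "ay": 0, "az": 0, "jaw": -1},
    {"x": -0.014, "y": 0, "z": 0.083, "ax": 0, "ay": 0, "az": 0, "jaw": -1},
    {"x": -0.015, "y": 0, "z": 0.091, "ax": 0, "ay": 0, "az": 0, "jaw": -1},
    {"x": -0.016, "y": 0, "z": 0.098, "ax": 0, "ay": 0, "az": 0, "jaw": -1},
    {"x": -0.016, "y": 0, "z": 0.104, "ax": 0, "ay": 0, "az": 0, "jaw": -1},
  ],
)

```text
time: 14.0
tool_pos: [381.5, -206.0, 97.1]
tcp_rot: [3.141, -0.0, -0.147]
contact_force: [0.0, 0.3, 0.4]
grip_width: 0.4
finger_force: 0.6
```

```bash
python3 t.py|sed -n '1p;13,20p'
```

```text
st [-28.3  -0.7  97.1] F [-0.   0.3  0.4] t 14.0
(-27.9, 0, 102.8) [ 0.002 -0.003 -0.029]
(-28.4, 0, 96.9) [-0.001 -0.003  0.001]
(-28.5, 0, 93.0) [-0.001 -0.003  0.02 ]
rot [ 0. -0.  0.]
```

Request:
send_rows(
  rows=[
    {"x": 0, "y": 0, "z": 0.004, "ax": 0, "ay": 0, "az": 0, "jaw": -1},
    {"x": 0, "y": 0, "z": 0.008, "ax": 0, "ay": 0, "az": 0, "jaw": -1},
    {"x": 0, "y": 0, "z": 0.012, "ax": 0, "ay": 0, "az": 0, "jaw": -1},
    {"x": 0, "y": 0, "z": 0.016, "ax": 0, "ay": 0, "az": 0, "jaw": -1},
    {"x": 0, "y": 0, "z": 0.019, "ax": 0, "ay": 0, "az": 0, "jaw": -1},
    {"x": 0, "y": 0, "z": 0.022, "ax": 0, "ay": 0, "az": 0, "jaw": -1},
    {"x": 0, "y": 0, "z": 0.024, "ax": 0, "ay": 0, "az": 0, "jaw": -1},
    {"x": 0, "y": 0, "z": 0.026, "ax": 0, "ay": 0, "az": 0, "jaw": -1},
    {"x": 0, "y": 0, "z": 0.026, "ax": 0, "ay": 0, "az": 0, "jaw": -1},
    {"x": 0, "y": 0, "z": 0.026, "ax": 0, "ay": 0, "az": 0, "jaw": -1},
  ],
)

```text
time: 15.25
tool_pos: [381.4, -206.0, 91.9]
tcp_rot: [3.142, -0.0, -0.147]
contact_force: [-1.6, -0.2, 1.3]
grip_width: 0.4
finger_force: 0.7
```

```bash
python3 t.py|sed -n '1p;14,20p'
```

```text
st [-28.3  -0.6  91.9] F [-1.5 -0.5  1.3] t 15.25
(-28.4, 0, 96.9) [-0.    -0.003 -0.025]
(-28.5, 0, 93.0) [-0.001 -0.003 -0.005]
rot [ 0. -0.  0.]
```

Request:
send_rows(
  rows=[
    {"x": 0, "y": 0, "z": 0.003, "ax": 0, "ay": 0, "az": 0, "jaw": -1},
    {"x": 0, "y": 0, "z": 0.006, "ax": 0, "ay": 0, "az": 0, "jaw": -1},
    {"x": 0, "y": 0, "z": 0.009, "ax": 0, "ay": 0, "az": 0, "jaw": -1},
    {"x": 0, "y": 0, "z": 0.012, "ax": 0, "ay": 0, "az": 0, "jaw": -1},
    {"x": 0, "y": 0, "z": 0.015, "ax": 0, "ay": 0, "az": 0, "jaw": -1},
    {"x": 0, "y": 0, "z": 0.017, "ax": 0, "ay": 0, "az": 0, "jaw": -1},
    {"x": 0, "y": 0, "z": 0.017, "ax": 0, "ay": 0, "az": 0, "jaw": -1},
    {"x": 0, "y": 0, "z": 0.017, "ax": 0, "ay": 0, "az": 0, "jaw": -1},
    {"x": 0, "y": 0, "z": 0.017, "ax": 0, "ay": 0, "az": 0, "jaw": -1},
    {"x": 0, "y": 0, "z": 0.017, "ax": 0, "ay": 0, "az": 0, "jaw": -1},
  ],
)

```text
time: 16.5
tool_pos: [381.5, -206.1, 90.9]
tcp_rot: [3.14, -0.001, -0.147]
contact_force: [-8.9, 4.0, 32.7]
grip_width: 0.3
finger_force: 15.9
```

```bash
python3 t.py|sed -n '1p'
```

```text
st [-28.2  -0.7  90.9] F [-9.3  2.6 32.7] t 16.5
```

The lid is hard against its stop at z 90.9 with 33 N. I'll retreat straight up and check.

Request:
send_rows(
  rows=[
    {"x": 0, "y": 0, "z": -0.03, "ax": 0, "ay": 0, "az": 0, "jaw": -1},
    {"x": 0, "y": 0, "z": -0.15, "ax": 0, "ay": 0, "az": 0, "jaw": -1},
    {"x": 0, "y": 0, "z": -0.35, "ax": 0, "ay": 0, "az": 0, "jaw": -1},
    {"x": 0, "y": 0, "z": -0.6, "ax": 0, "ay": 0, "az": 0, "jaw": -1},
    {"x": -0.1, "y": 0.1, "z": -0.8, "ax": 0, "ay": 0, "az": 0, "jaw": -1},
    {"x": -0.2, "y": 0.3, "z": -0.8, "ax": 0, "ay": 0, "az": 0, "jaw": -1},
    {"x": -0.2, "y": 0.5, "z": -0.8, "ax": 0, "ay": 0, "az": 0, "jaw": -1},
    {"x": -0.2, "y": 0.7, "z": -0.8, "ax": 0, "ay": 0, "az": 0, "jaw": -1},
    {"x": -0.2, "y": 0.9, "z": -0.8, "ax": 0, "ay": 0, "az": 0, "jaw": -1},
    {"x": -0.2, "y": 0.9, "z": -0.8, "ax": 0, "ay": 0, "az": 0, "jaw": -1},
  ],
)

```text
time: 17.75
tool_pos: [314.9, -380.3, 247.8]
tcp_rot: [3.142, 0.0, -0.15]
contact_force: [0.2, 0.3, 0.4]
grip_width: 0.3
finger_force: 0.0
```

```bash
python3 - <<'E'
from m import *
rows([])
for n in("side","top"):
    im,d=bot.capture(n); Q=S.inv().apply((pts(n,d)-C).reshape(-1,3))
    for x in range(-70,75,20):
        q=Q[(abs(Q[:,1])<115)&(abs(Q[:,0]-x)<5)&(Q[:,2]>60)&(Q[:,2]<130)]; print(n,x,len(q),np.median(q[:,2]).round(1) if len(q) else 0)
    o=np.load(f"{n}0.npz")["im"]
    print("left objs diff",cv2.absdiff(im,o)[(250,150)[n=="top"]:(330,260)[n=="top"],(255,160)[n=="top"]:(370,250)[n=="top"]].mean())
    if n=="side": cv2.imwrite("pics/s4.png",im[:,:,::-1])
E
```

```text
st [ -68.5 -182.8  247.8] F [0.1 0.3 0.4] t 17.75
rot [ 0.     0.    -0.003]
side -70 228 82.1
side -50 186 89.2
side -30 176 90.4
side -10 173 92.3
side 10 176 93.8
side 30 160 93.9
side 50 161 92.8
side 70 135 92.7
left objs diff 1.0822463768115942
top -70 354 81.8
top -50 353 89.5
top -30 355 90.8
top -10 350 92.8
top 10 350 94.1
top 30 344 94.1
top 50 347 93.6
top 70 340 93.1
left objs diff 2.427138047138047
```

View pics/s4.png

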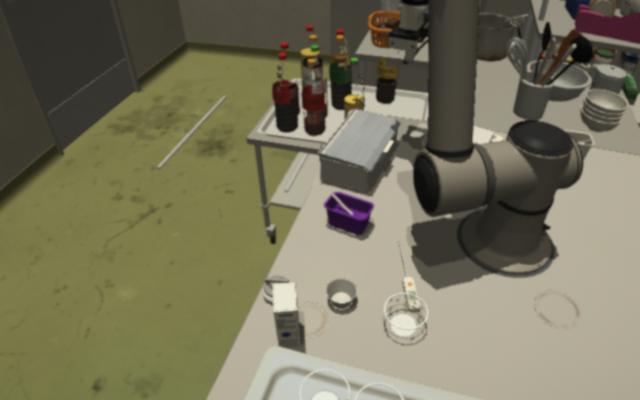

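The side view shows the lid shut at (360,140), with its profile level with the hinge line. The timer, cup and carton at (275,290), (342,293) and (287,310) have not moved. Handing in.

```bash
python3 -c "
from plant import bot
print(bot.close_job())"
```

```text
the job is handed in; nothing more can be done
None
```

The blue cover was pushed flat over the spice pot first, then the steel lid was swung shut and pressed home with about 33 N; the timer, cup and carton stayed put, and I handed the job in at about 18 s.

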